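# Size an unmarked agar punch on the hole gauge

## Task

Find the size of the unmarked punch in the orange stand: starting with the widest hole, try its barrel upright through the hole gauge and step down until a hole lightly felt at its mouth refuses it, then lower it, not dropping it, into the smallest hole it passes and leave it standing there fully home, collar down on the plate. Its cutting edge is thin, so never press it hard; leave the other two punches, the flask and the tip box where they are.

Things in the scene. Friction and masses are not known exactly. Their poses are not given: they have to be found in the camera images.
- punch_a_grip (a point): one of three look-alike punches: round blue ribbed grip 22 mm dia, 48 long; below it a collar 28 dia, 4 thick; below that a straight steel barrel 50 long, of 14, 11 or 8 mm dia (all differ; hidden in a holder, to be found by gauging). 102 mm high, about 90 g. Point: centre of the grip, 28 mm above the collar's underside; z runs up its axis.
- punch_a_tip (a point): centre of the thin cutting edge at the lower end of that punch's barrel, 78 mm below the centre of its grip; z runs up the axis.
- punch_b_grip (a point): one of three look-alike punches: round blue ribbed grip 22 mm dia, 48 long; below it a collar 28 dia, 4 thick; below that a straight steel barrel 50 long, of 14, 11 or 8 mm dia (all differ; hidden in a holder, to be found by gauging). 102 mm high, about 90 g. Point: centre of the grip, 28 mm above the collar's underside; z runs up its axis.
- punch_b_tip (a point): centre of the thin cutting edge at the lower end of that punch's barrel, 78 mm below the centre of its grip; z runs up the axis.
- punch_c_grip (a point): one of three look-alike punches: round blue ribbed grip 22 mm dia, 48 long; below it a collar 28 dia, 4 thick; below that a straight steel barrel 50 long, of 14, 11 or 8 mm dia (all differ; hidden in a holder, to be found by gauging). 102 mm high, about 90 g. Point: centre of the grip, 28 mm above the collar's underside; z runs up its axis.
- punch_c_tip (a point): centre of the thin cutting edge at the lower end of that punch's barrel, 78 mm below the centre of its grip; z runs up the axis.
- h15 (a point): gauge plate, widest hole, 15 mm dia; takes all three barrels. Point at the hole's centre in the plate's upper face, which lies 70 mm above the bench; x runs across the plate, y along the row of holes towards the widest, z up.
- h12 (a point): gauge plate, second hole, 12 mm dia; takes an 11 mm barrel or less. Point at the hole's centre in the plate's upper face, which lies 70 mm above the bench; x runs across the plate, y along the row of holes towards the widest, z up.
- h9 (a point): gauge plate, third hole, 9 mm dia; takes an 8 mm barrel. Point at the hole's centre in the plate's upper face, which lies 70 mm above the bench; x runs across the plate, y along the row of holes towards the widest, z up.
- h6 (a point): gauge plate, smallest hole, 6 mm dia; takes none. Point at the hole's centre in the plate's upper face, which lies 70 mm above the bench; x runs across the plate, y along the row of holes towards the widest, z up.
- gauge: fixed hole gauge: stainless plate 48 x 146 mm, 8 thick, upper face 70 mm above the bench, open underneath; four through holes in a row at y = +54 (15 mm), +17 (12), -18 (9), -50 mm (6) of its frame. Each is 1 mm wider than the barrel meant for it, with next to no lead-in; too small a hole stops the edge at the face. Origin: centre of the footprint, at bench level.
- stand_well (a point): orange single stand fixed to the bench, 44 x 44 mm, 70 mm high, with one 17 mm well; it holds the unmarked punch to be gauged, whose collar rests on its top. Point at the well's centre in the top face. It may be left or right.
- block_centre (a point): white block fixed to the bench, 44 x 116 mm, 70 mm high, with two 17 mm wells 36 mm either side of its centre along its y, each holding one of the other two punches, collar on its top. Point at the centre of the top face.
- flask: empty clear culture flask with a blue cap, loose, standing: 44 x 84 mm, 156 mm high; origin at the centre of its underside. Bystander.
- tipbox: black box of yellow pipette tips, loose: 82 x 122 mm, 60 mm high; origin at the centre of its underside. Bystander.

How it is judged:
By the outcome, as a careful person would: the job done as asked, in the order asked, and still so for the second after the job is handed in, with the robot touching nothing.
It also fails if it takes over 67 s, if anything falls off the work surface, if the arm or the gripper's body presses on something with over 40 N, if the wrist force passes 120 N, or if a joint passes its speed limit or range.

## Robot

A 7-joint arm with a two-finger parallel gripper is mounted at the origin on the work surface. World frame = base frame: x ahead of the robot, y to its left, z up, the work surface at z = 0. Lengths are in m, angles in rad, forces in N, time in s.
With the tool pointing down it reaches from about 0.4 to 0.875 m from the base axis. Payload 4.4 kg.
Tool frame: the origin (TCP) lies at the very end of the fingers, on their centre line; the grasp point (between the pads) lies 19 mm behind it (tcp_to_grasp is the distance from the TCP to the grasp point, in m); z points along the fingers, y is the direction in which the jaws open and shut (so a half turn about z gives the same grasp; the last joint's range is limited). The gripper opens to 85 mm and grips with 20 to 120 N. Pads are 22 mm wide; open, the fingers measure 114 mm over their backs; the gripper's body (76 mm by 85 mm) begins 54 mm behind the grasp point. The pads swing forward as they close: fully open they stand 13 mm farther back than shut.
Start: joints at [-1.34, 0.628, 0.038, 1.517, -0.027, 0.996, -0.02], TCP at [0.19, 0.622, 0.231] pointing down, gripper open.
Joint ranges: [-3.06, 3.06], [-0.37, 2.12], [-1.25, 1.32], [0.18, 2.47], [-1.1, 4.24], [0.23, 1.98], [-2.94, 2.94]. Speed limits (rad/s): [2.57, 2.57, 3.14, 3.14, 3.14, 3.14, 3.14].

## Interface

Orientations are given as [roll, pitch, yaw] about the fixed x, y, z axes, in that order (R = Rz(yaw) Ry(pitch) Rx(roll)).
In Python, from station import * gives the robot as it stands.
- The arm moves only by the tool drive_tool, never from a script. Its argument "steps" is a list of rows, each an object of numbers: "tx", "ty", "tz": the shift along the tool's x, y, z in m; "yaw": the turn about the tool's z in degrees. In form: [{"tx": .., "ty": .., "tz": .., "yaw": ..}, ...]. A call has 1 to 8 rows; each row is the pose to reach, as a shift and turn from the pose commanded when the call began, along the tool's axes at that moment; what a row does not reach only later rows make up. A row lasts 1/12 s, in which the tool goes at most 41.7 mm and 7.16 degrees, less where a joint would pass 70% of its speed; a pose out of reach is approached as far as the arm can. A call with a gripper value outside its range is refused whole. "hand" is the closure, from -1 (fully open) to 1 (shut), set as the call begins (left out, the last holds). The fingers move at their own pace and stop on an object; "squeeze" is the grip in N (left out, the last holds). Time passes only in rows, so rows that repeat a pose let the fingers close. It gives the time, the measured TCP pose, the force and the opening at its end, in the units of the state.
- read_state(): the state, without advancing time (a new reading comes with each control period).
- get_image(name): name is "scene" or "top" or "wrist"; returns a dict with "color" (400x640x3 uint8, blue, green, red), "camera_matrix" (3x3 intrinsics, pixels), "world_from_camera" (4x4, takes a point from camera to world coordinates). Camera axes: x right, y down, z forward; pixel columns grow to the right and rows downward; lengths in m; the calibration is good to about 2 mm. A picture is of the moment at which its call begins. There is no depth.
- finish_job(): hands the job in, once; it reports no verdict.
The state is a dict: "clock": time; "joint_pos": joint angles; "qvel": joint speeds; "tau": joint torques, N m; "tcp_pos": TCP position; "orientation": TCP orientation; "contact_force": force on the tool from outside, world axes, zero at the start; "torque": the same for the moment, N m; "width": opening from 0.0 (shut) to 1.0 (fully open).
Only numpy, scipy, OpenCV 4.12 (cv2) and the standard library are available. Lean on these libraries where they do the work, as an engineer would, in place of code of your own. Each camera call takes 0.05 s, during which the arm holds its last target.

## Working session

There is one attempt and no reset: what is moved stays moved. The work goes in short steps, Python scripts to look and compute and a tool call to move; the robot and the scene stay as the last step left them, time stands still between calls to the robot, and variables do not carry over. Pictures are saved under pics/ and viewed, and the job is handed in when it is done.

Besides the shell and the picture viewer there is one more tool, called after "Emit:" as name([rows], argument=value, ...), one row to a line, values as JSON. drive_tool: Moves the arm, as the interface text tells. Its arguments: {"type":"object","properties":{"steps":{"type":"array"},"hand":{"type":"number"},"squeeze":{"type":"number"}},"required":["steps"]}

```bash
ls; mkdir -p pics; python3 - <<'E'
from station import *
import cv2
s=read_state(); print(s)
for n in ["scene","top","wrist"]:
    d=get_image(n); cv2.imwrite(f"pics/{n}0.png",d["color"]); print(n,d["camera_matrix"].tolist(),d["world_from_camera"].round(4).tolist())
E
```

```text
pics
{'clock': 0.0, 'joint_pos': array([-1.33980854,  0.62934245,  0.03846318,  1.51839302, -0.02700843,
        0.99630388, -0.02002671]), 'qvel': array([ 4.49598059e-04,  1.65622002e-03, -2.08277041e-03,  7.26668830e-05,
        1.16315613e-04, -4.65690902e-05, -1.41878579e-03]), 'tau': array([ 2.75262491e-04, -5.63396215e+01,  1.22662023e+00, -1.93449533e+01,
        1.11411445e-02,  1.03152022e-02, -5.31701275e-06]), 'tcp_pos': array([0.18988764, 0.62097525, 0.23038387]), 'orientation': array([-3.13966483e+00,  3.13430472e-05,  2.84475586e+00]), 'contact_force': array([ 0.18186322,  0.01625216, -0.93929037]), 'torque': array([-0.03368216, -0.04287851,  0.02017793]), 'width': 1.0018405935284034}
scene [[370.15336109447105, 0.0, 319.18220824492585], [0.0, 370.15336109447105, 192.93530452224266], [0.0, 0.0, 1.0]] [[0.8682, 0.2965, -0.3978, 0.9615], [0.4958, -0.4909, 0.7164, -0.5905], [0.0172, -0.8192, -0.5732, 0.5682], [0.0, 0.0, 0.0, 1.0]]
top [[363.70748403439836, 0.0, 319.03334585092955], [0.0, 363.70748403439836, 204.71794659960995], [0.0, 0.0, 1.0]] [[0.0121, -0.9959, 0.0899, 0.5508], [-0.9999, -0.0119, 0.0033, -0.017], [-0.0022, -0.09, -0.9959, 1.0883], [0.0, 0.0, 0.0, 1.0]]
wrist [[340.93645908378477, 0.0, 323.2986000017118], [0.0, 340.93645908378477, 192.59701336010355], [0.0, 0.0, 1.0]] [[0.2934, 0.9082, 0.2983, 0.1141], [0.956, -0.2785, -0.0924, 0.6463], [-0.0008, 0.3123, -0.95, 0.3729], [0.0, 0.0, 0.0, 1.0]]
```

View pics/scene0.png

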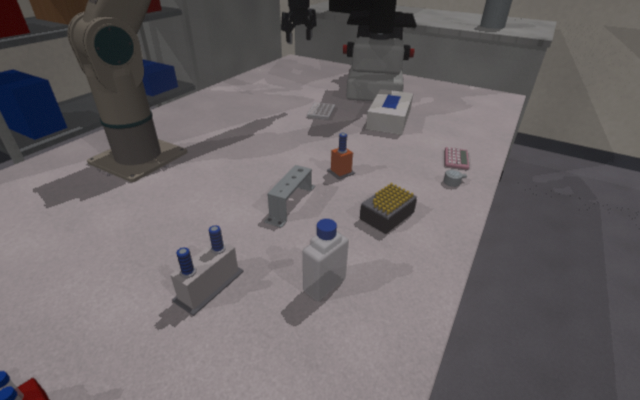

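View pics/top0.png

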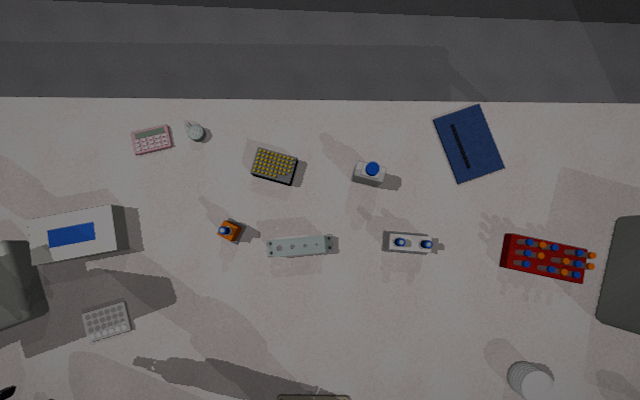

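View pics/wrist0.png

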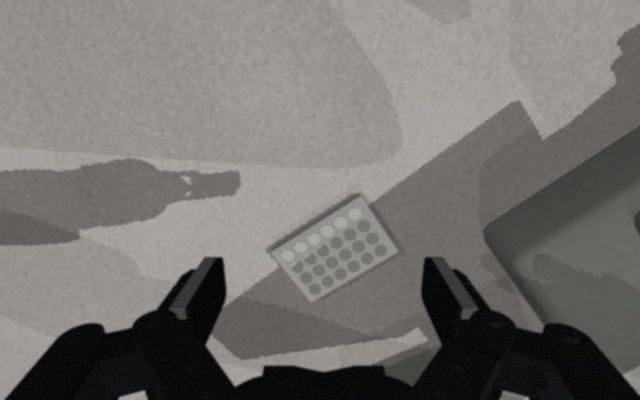

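```bash
python3 - <<'E'
import cv2
a=cv2.imread("pics/top0.png")[200:280,200:350]; cv2.imwrite("pics/topz.png",cv2.resize(a,None,fx=5,fy=5,interpolation=cv2.INTER_CUBIC))
a=cv2.imread("pics/scene0.png")[120:230,250:370]; cv2.imwrite("pics/scz.png",cv2.resize(a,None,fx=5,fy=5,interpolation=cv2.INTER_CUBIC))
E
```

```text
(no output)
```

View pics/topz.png

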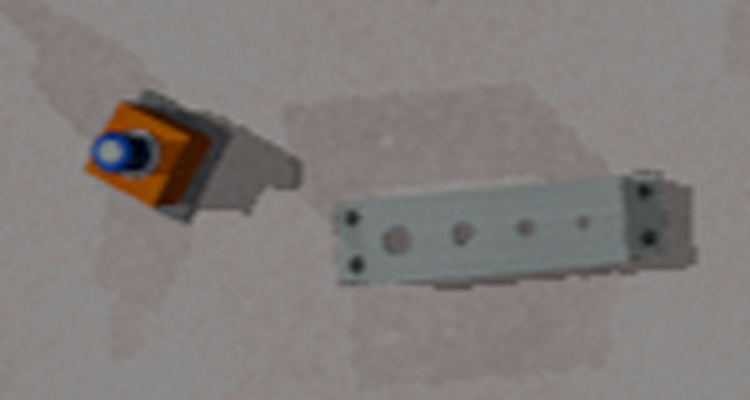

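View pics/scz.png

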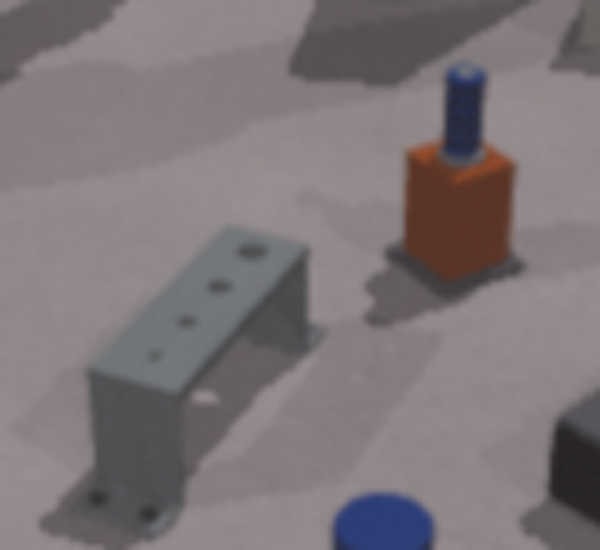

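```bash
cat > h.py <<'E'
import numpy as np, cv2
from station import *
def ray(d,u,v):
    K=d["camera_matrix"];T=d["world_from_camera"]
    r=T[:3,:3]@np.linalg.inv(K)@np.array([u,v,1.]); return T[:3,3],r/np.linalg.norm(r)
def atz(d,u,v,z):
    o,r=ray(d,u,v); return o+r*(z-o[2])/r[2]
def tri(obs):
    A=np.zeros((3,3));b=np.zeros(3)
    for d,u,v in obs:
        o,r=ray(d,u,v);P=np.eye(3)-np.outer(r,r);A+=P;b+=P@o
    p=np.linalg.solve(A,b)
    res=[np.linalg.norm((np.eye(3)-np.outer(ray(d,u,v)[1],ray(d,u,v)[1]))@(p-d["world_from_camera"][:3,3])) for d,u,v in obs]
    return p,res
def proj(d,p):
    T=np.linalg.inv(d["world_from_camera"]);q=d["camera_matrix"]@(T[:3,:3]@p+T[:3,3]);return q[:2]/q[2]
E
python3 - <<'E'
from h import *
t=get_image("top");s=get_image("scene")
f=lambda z,o:((z[0]+.5)/5-.5+o[0],(z[1]+.5)/5-.5+o[1])
P={'h15':((397,240),(252,251)),'h12':((462,233),(220,287)),'h9':((526,228),(187,321)),'h6':((583,222),(154,356)),'ptop':((110,150),(466,70))}
for k,(a,b) in P.items():
    a=f(a,(200,200));b=f(b,(250,120))
    z=.07 if k[0]=='h' else .122
    print(k,*[x for x in [np.round(tri([(t,*a),(s,*b)])[0],4),np.round(tri([(t,*a),(s,*b)])[1],4),atz(t,*a,z).round(4),atz(s,*b,z).round(4)]])
E
```

```text
h15 [0.5219 0.0965 0.0701] [0.0003 0.0003] [0.5216 0.0963 0.07  ] [0.522  0.0967 0.07  ]
h12 [0.526  0.0603 0.0692] [0. 0.] [0.526  0.0602 0.07  ] [0.5267 0.0593 0.07  ]
h9 [0.5295 0.0249 0.0701] [0.0004 0.0004] [0.5292 0.0247 0.07  ] [0.5297 0.0253 0.07  ]
h6 [ 0.5328 -0.0071  0.0696] [0.0001 0.0001] [ 0.5329 -0.007   0.07  ] [ 0.5331 -0.0076  0.07  ]
ptop [0.5685 0.2433 0.1237] [0.0002 0.0002] [0.5687 0.2439 0.122 ] [0.5668 0.2463 0.122 ]
```

```bash
cat >> h.py <<'E'
from scipy.spatial.transform import Rotation as Ro
def Rs(o): return Ro.from_euler('xyz',o).as_matrix()
def rel(p,yaw=None,s=None):
    s=s or read_state(); R=Rs(s["orientation"]); d=R.T@(np.array(p)-s["tcp_pos"])
    y=None if yaw is None else np.degrees(-(yaw-s["orientation"][2]))
    print("t",(d*1000).round(1),"yaw",y)
def st():
    s=read_state();print({k:np.round(s[k],4).tolist() for k in ["clock","tcp_pos","orientation","contact_force","torque","width","joint_pos"]})
E
python3 -c "
from h import *
rel([.568,.244,.23],1.677)"
```

```text
t [-471.8 -250.3    1.1] yaw 66.91156896222537
```

Emit:
drive_tool([
  {"tx": -0.03,"ty": -0.016,"yaw": 4},
  {"tx": -0.066,"ty": -0.035,"yaw": 9},
  {"tx": -0.102,"ty": -0.054,"yaw": 14},
  {"tx": -0.138,"ty": -0.073,"yaw": 20},
  {"tx": -0.174,"ty": -0.092,"yaw": 25},
  {"tx": -0.21,"ty": -0.111,"yaw": 31},
  {"tx": -0.246,"ty": -0.13,"yaw": 36},
  {"tx": -0.28,"ty": -0.148,"yaw": 41},
])

```text
validation failed for argument at $.st...
```

```bash
python3 -c "
from h import *
st();rel([.568,.244,.23],1.677)"
```

```text
{'clock': 0.25, 'tcp_pos': [0.19, 0.6213, 0.2309], 'orientation': [-3.1407, 0.0, 2.8448], 'contact_force': [0.483, 0.048, 0.1293], 'torque': [-0.0148, 0.0317, -0.0089], 'width': 1.0, 'joint_pos': [-1.3398, 0.6289, 0.0385, 1.5178, -0.027, 0.9963, -0.02]}
t [-471.8 -250.3    1.1] yaw 66.91156896222537
```

Emit:
drive_tool([
  {"tx": -0.03,"ty": -0.016,"tz": 0,"yaw": 4},
  {"tx": -0.066,"ty": -0.035,"tz": 0,"yaw": 9},
  {"tx": -0.102,"ty": -0.054,"tz": 0,"yaw": 14},
  {"tx": -0.138,"ty": -0.073,"tz": 0,"yaw": 20},
  {"tx": -0.174,"ty": -0.092,"tz": 0,"yaw": 25},
  {"tx": -0.21,"ty": -0.111,"tz": 0,"yaw": 31},
  {"tx": -0.246,"ty": -0.13,"tz": 0,"yaw": 36},
  {"tx": -0.28,"ty": -0.148,"tz": 0,"yaw": 41},
])

```text
clock: 0.92
tcp_pos: [0.416, 0.3963, 0.2315]
orientation: [3.141, 0.0, 2.124]
contact_force: [1.2, 0.2, 0.0]
width: 0.999
```

```bash
python3 -c "
from h import *
st();rel([.568,.244,.23],1.677)"
```

```text
{'clock': 0.9167, 'tcp_pos': [0.416, 0.3963, 0.2315], 'orientation': [3.1412, 0.0002, 2.1244], 'contact_force': [1.2019, 0.2215, 0.0061], 'torque': [-0.0151, -0.039, -0.0267], 'width': 0.9993, 'joint_pos': [-0.9669, 0.5284, 0.2404, 1.7385, -0.1544, 0.8928, -0.1074]}
t [-209.4   49.3    1.6] yaw 25.631715319189116
```

Emit:
drive_tool([
  {"tx": -0.036,"ty": 0.009,"tz": 0,"yaw": 5},
  {"tx": -0.072,"ty": 0.017,"tz": 0,"yaw": 10},
  {"tx": -0.108,"ty": 0.026,"tz": 0,"yaw": 15},
  {"tx": -0.144,"ty": 0.034,"tz": 0,"yaw": 20},
  {"tx": -0.18,"ty": 0.042,"tz": 0,"yaw": 24},
  {"tx": -0.2,"ty": 0.047,"tz": 0,"yaw": 25.6},
  {"tx": -0.209,"ty": 0.049,"tz": 0,"yaw": 25.6},
  {"tx": -0.209,"ty": 0.049,"tz": 0,"yaw": 25.6},
])

```text
clock: 1.58
tcp_pos: [0.5682, 0.2446, 0.2312]
orientation: [3.141, 0.001, 1.679]
contact_force: [0.8, -0.5, 1.4]
width: 0.998
```

```bash
python3 -c "
from h import *
st();rel([.568,.244,.23],1.677)
cv2.imwrite('pics/w1.png',get_image('wrist')['color'])"
```

```text
{'clock': 1.5833, 'tcp_pos': [0.5682, 0.2446, 0.2312], 'orientation': [3.1411, 0.0012, 1.6794], 'contact_force': [0.8495, -0.493, 1.3944], 'torque': [-0.0047, -0.0476, -0.0428], 'width': 0.9979, 'joint_pos': [-0.6712, 0.6058, 0.3599, 1.6172, -0.2452, 0.9634, -0.1207]}
t [-0.5 -0.3  1.2] yaw 0.1389829170007951
```

View pics/w1.png

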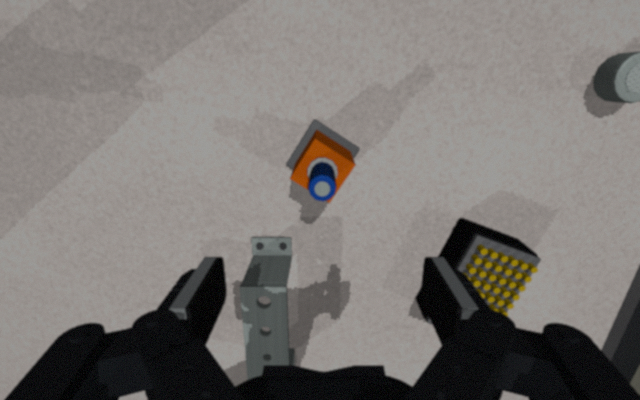

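```bash
python3 - <<'E'
from h import *
d=get_image('wrist');t=get_image("top");s=get_image("scene")
im=d["color"]
cv2.imwrite("pics/w1z.png",cv2.resize(im[120:380,230:370],None,fx=4,fy=4,interpolation=cv2.INTER_CUBIC)[:600*2])
a=im[120:220,270:380];cv2.imwrite("pics/w1a.png",cv2.resize(a,None,fx=5,fy=5,interpolation=cv2.INTER_CUBIC))
a=im[280:380,220:320];cv2.imwrite("pics/w1b.png",cv2.resize(a,None,fx=5,fy=5,interpolation=cv2.INTER_CUBIC))
st=read_state();print(proj(d,st["tcp_pos"]), proj(d,np.r_[st["tcp_pos"][:2],.122]),d["world_from_camera"].round(4).tolist())
T=np.eye(4);T[:3,:3]=Rs(st["orientation"]);T[:3,3]=st["tcp_pos"];print((np.linalg.inv(T)@d["world_from_camera"]).round(4))
E
```

```text
[319.27787071 258.16130475] [320.76968649 188.57188982] [[0.9939, 0.1047, 0.0348, 0.5582], [0.1103, -0.9449, -0.3083, 0.3279], [0.0006, 0.3102, -0.9507, 0.3735], [0.0, 0.0, 0.0, 1.0]]
[[-5.000e-03 -9.501e-01 -3.118e-01  7.900e-02]
 [ 1.000e+00 -5.400e-03  4.000e-04  2.000e-03]
 [-2.100e-03 -3.118e-01  9.502e-01 -1.423e-01]
 [ 0.000e+00  0.000e+00  0.000e+00  1.000e+00]]
```

View pics/w1a.png

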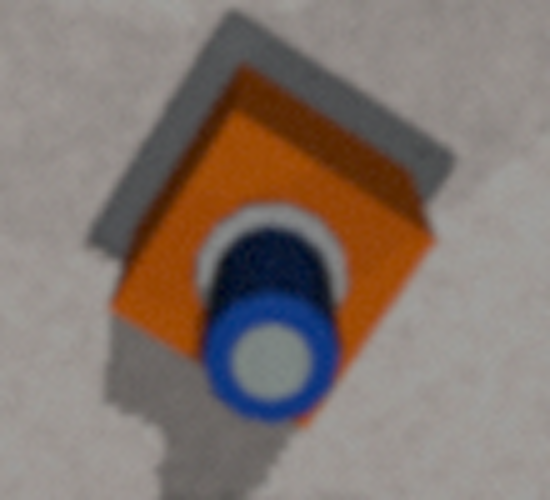

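View pics/w1b.png

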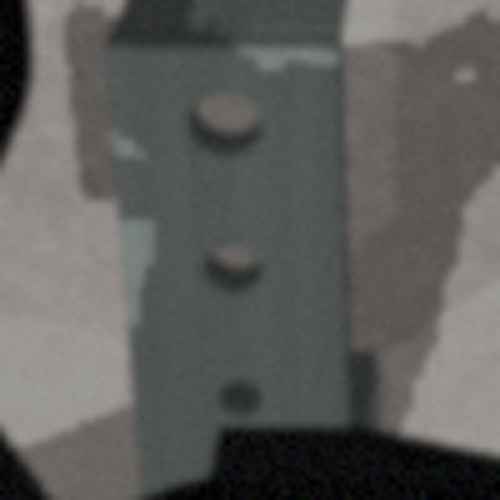

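Emit:
drive_tool([
  {"tx": -0.001,"ty": 0,"tz": 0.02,"yaw": 0},
  {"tx": -0.001,"ty": 0,"tz": 0.05,"yaw": 0},
  {"tx": -0.001,"ty": 0,"tz": 0.08,"yaw": 0},
  {"tx": -0.001,"ty": 0,"tz": 0.11,"yaw": 0},
  {"tx": -0.001,"ty": 0,"tz": 0.13,"yaw": 0},
  {"tx": -0.001,"ty": 0,"tz": 0.142,"yaw": 0},
  {"tx": -0.001,"ty": 0,"tz": 0.147,"yaw": 0},
  {"tx": -0.001,"ty": 0,"tz": 0.147,"yaw": 0},
])

```text
clock: 2.45
tcp_pos: [0.566, 0.2468, 0.0837]
orientation: [-3.14, -0.0, 1.684]
contact_force: [0.2, 0.2, -0.2]
width: 1.0
```

```bash
python3 -c "
from h import *
st()
cv2.imwrite('pics/w2.png',get_image('wrist')['color'])"
```

```text
{'clock': 2.45, 'tcp_pos': [0.566, 0.2468, 0.0837], 'orientation': [-3.1401, -0.0001, 1.684], 'contact_force': [0.2241, 0.2414, -0.2454], 'torque': [0.072, 0.0338, -0.0054], 'width': 1.0005, 'joint_pos': [-0.6257, 0.7864, 0.2806, 1.736, -0.3236, 0.6663, -0.0537]}
```

View pics/w2.png

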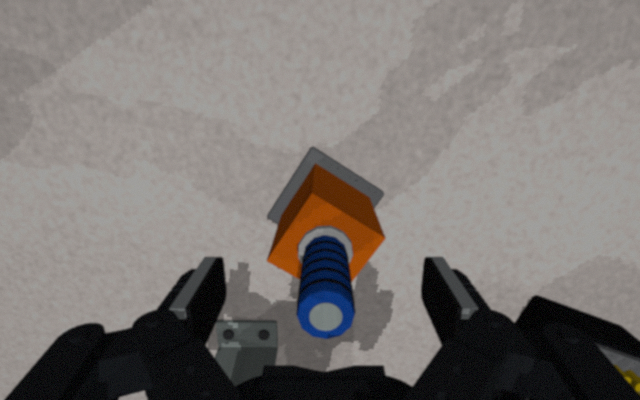

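Emit:
drive_tool([
  {"tx": -0.003,"ty": 0.001,"tz": 0,"yaw": 0},
  {"tx": -0.003,"ty": 0.001,"tz": 0,"yaw": 0},
  {"tx": -0.003,"ty": 0.001,"tz": 0,"yaw": 0},
])

```text
clock: 2.75
tcp_pos: [0.5692, 0.2429, 0.0856]
orientation: [3.139, -0.001, 1.682]
contact_force: [-1.5, 0.3, -0.5]
width: 1.002
```

```bash
python3 -c "
from h import *
st()
cv2.imwrite('pics/w3.png',get_image('wrist')['color'])"
```

```text
{'clock': 2.75, 'tcp_pos': [0.5692, 0.2429, 0.0856], 'orientation': [3.1394, -0.0006, 1.6818], 'contact_force': [-1.5018, 0.3052, -0.5175], 'torque': [0.0421, -0.0262, -0.0239], 'width': 1.0017, 'joint_pos': [-0.6189, 0.7838, 0.2816, 1.7348, -0.3228, 0.6664, -0.0492]}
```

Emit:
drive_tool([
  {"tx": 0,"ty": 0,"tz": 0,"yaw": 0},
  {"tx": 0,"ty": 0,"tz": 0,"yaw": 0},
  {"tx": 0,"ty": 0,"tz": 0,"yaw": 0},
  {"tx": 0,"ty": 0,"tz": 0,"yaw": 0},
  {"tx": 0,"ty": 0,"tz": 0,"yaw": 0},
  {"tx": 0,"ty": 0,"tz": 0,"yaw": 0},
  {"tx": 0,"ty": 0,"tz": 0,"yaw": 0},
  {"tx": 0,"ty": 0,"tz": 0,"yaw": 0},
], hand=1, squeeze=40)

```text
clock: 3.47
tcp_pos: [0.5681, 0.2431, 0.0843]
orientation: [-3.141, -0.0, 1.682]
contact_force: [-0.4, -0.3, 1.7]
width: 0.249
```

```bash
python3 -c "
from h import *
st()
cv2.imwrite('pics/w4.png',get_image('wrist')['color']);st()"
```

```text
{'clock': 3.4667, 'tcp_pos': [0.5681, 0.2431, 0.0843], 'orientation': [-3.1413, -0.0001, 1.6824], 'contact_force': [-0.4395, -0.2684, 1.6721], 'torque': [-0.0823, 0.136, -0.0681], 'width': 0.2494, 'joint_pos': [-0.6192, 0.7855, 0.2808, 1.7356, -0.3229, 0.6663, -0.0491]}
{'clock': 3.5167, 'tcp_pos': [0.5681, 0.243, 0.0843], 'orientation': [-3.1413, -0.0001, 1.6824], 'contact_force': [-0.8585, 0.8746, 1.9601], 'torque': [0.0197, 0.1602, -0.0243], 'width': 0.2496, 'joint_pos': [-0.6192, 0.7855, 0.2808, 1.7356, -0.3229, 0.6663, -0.049]}
```

View pics/w4.png

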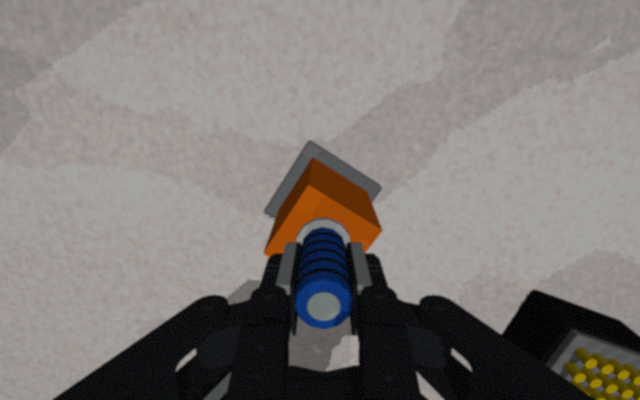

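Emit:
drive_tool([
  {"tx": 0,"ty": 0,"tz": -0.003,"yaw": 0},
  {"tx": 0,"ty": 0,"tz": -0.01,"yaw": 0},
  {"tx": 0,"ty": 0,"tz": -0.022,"yaw": 0},
  {"tx": 0,"ty": 0,"tz": -0.036,"yaw": 0},
  {"tx": 0,"ty": 0,"tz": -0.05,"yaw": 0},
  {"tx": 0,"ty": 0,"tz": -0.064,"yaw": 0},
  {"tx": 0,"ty": 0,"tz": -0.074,"yaw": 0},
  {"tx": 0,"ty": 0,"tz": -0.08,"yaw": 0},
])

```text
clock: 4.18
tcp_pos: [0.5692, 0.2433, 0.1665]
orientation: [3.139, -0.001, 1.682]
contact_force: [0.6, 0.0, -0.9]
width: 0.245
```

```bash
python3 -c "
from h import *
st()
cv2.imwrite('pics/w5.png',get_image('wrist')['color']);cv2.imwrite('pics/s5.png',get_image('scene')['color'][60:260,200:450]);rel([.5218,.0965,.165],1.677)"
```

```text
{'clock': 4.1833, 'tcp_pos': [0.5692, 0.2433, 0.1665], 'orientation': [3.1389, -0.0009, 1.6823], 'contact_force': [0.618, 0.01, -0.8801], 'torque': [-0.0012, -0.04, -0.0047], 'width': 0.2449, 'joint_pos': [-0.6491, 0.6778, 0.3295, 1.6827, -0.2801, 0.8248, -0.0851]}
t [-140.6  -63.3    0.5] yaw 0.31085137326633483
```

View pics/w5.png

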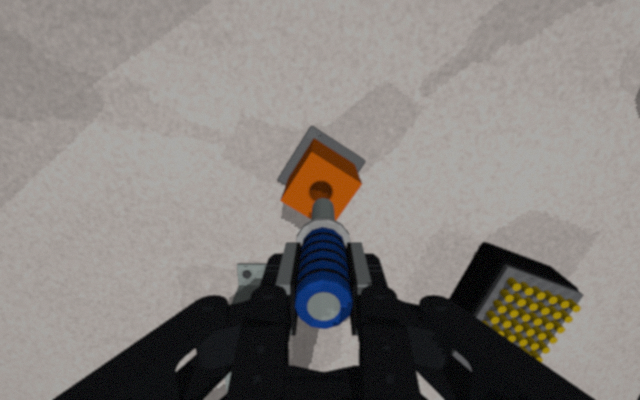

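View pics/s5.png

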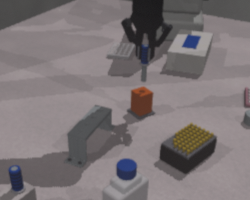

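Emit:
drive_tool([
  {"tx": -0.012,"ty": -0.005,"tz": 0,"yaw": 0.3},
  {"tx": -0.036,"ty": -0.016,"tz": 0,"yaw": 0.3},
  {"tx": -0.064,"ty": -0.029,"tz": 0,"yaw": 0.3},
  {"tx": -0.092,"ty": -0.042,"tz": 0,"yaw": 0.3},
  {"tx": -0.115,"ty": -0.052,"tz": 0,"yaw": 0.3},
  {"tx": -0.131,"ty": -0.059,"tz": 0,"yaw": 0.3},
  {"tx": -0.138,"ty": -0.062,"tz": 0,"yaw": 0.3},
  {"tx": -0.14,"ty": -0.063,"tz": 0,"yaw": 0.3},
])

```text
clock: 4.95
tcp_pos: [0.5202, 0.0945, 0.1639]
orientation: [-3.14, 0.001, 1.674]
contact_force: [0.6, -0.5, -0.6]
width: 0.247
```

Emit:
drive_tool([
  {"tx": 0,"ty": 0,"tz": 0.005,"yaw": 0},
  {"tx": 0,"ty": 0,"tz": 0.01,"yaw": 0},
  {"tx": 0,"ty": 0,"tz": 0.015,"yaw": 0},
  {"tx": 0,"ty": 0,"tz": 0.015,"yaw": 0},
  {"tx": 0,"ty": 0,"tz": 0.015,"yaw": 0},
])

```text
clock: 5.37
tcp_pos: [0.521, 0.0977, 0.1485]
orientation: [-3.14, -0.0, 1.679]
contact_force: [-0.4, -0.1, -0.6]
width: 0.245
```

```bash
python3 -c "
from h import *
st()
a=get_image('wrist')['color'];cv2.imwrite('pics/w6.png',a);cv2.imwrite('pics/w6z.png',cv2.resize(a[150:350,240:400],None,fx=4,fy=3.9,interpolation=2)[:600])
b=get_image('scene')['color'][90:230,240:380];cv2.imwrite('pics/s6.png',cv2.resize(b,None,fx=4,fy=4,interpolation=2));b=get_image('top')['color'][190:290,220:350];cv2.imwrite('pics/t6.png',cv2.resize(b,None,fx=5,fy=5,interpolation=2));st()"
```

```text
{'clock': 5.3667, 'tcp_pos': [0.521, 0.0977, 0.1485], 'orientation': [-3.1403, -0.0, 1.6786], 'contact_force': [-0.3601, -0.0849, -0.6455], 'torque': [-0.0515, -0.0464, 0.0115], 'width': 0.2451, 'joint_pos': [-0.4396, 0.5925, 0.3024, 1.9395, -0.2782, 0.651, 0.1451]}
{'clock': 5.5167, 'tcp_pos': [0.5214, 0.0972, 0.1493], 'orientation': [3.1414, 0.0, 1.6777], 'contact_force': [0.0407, -0.8007, -1.1734], 'torque': [-0.0509, 0.0362, 0.0322], 'width': 0.2444, 'joint_pos': [-0.4392, 0.5912, 0.3032, 1.9392, -0.2781, 0.6511, 0.1451]}
```

View pics/w6z.png

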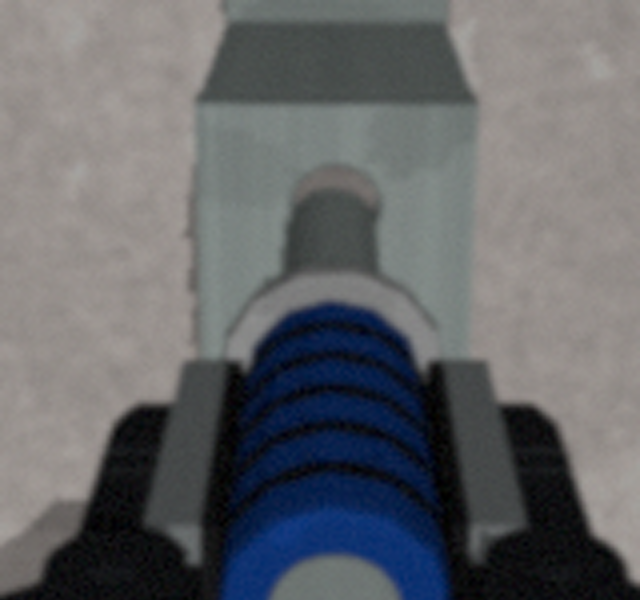

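View pics/s6.png

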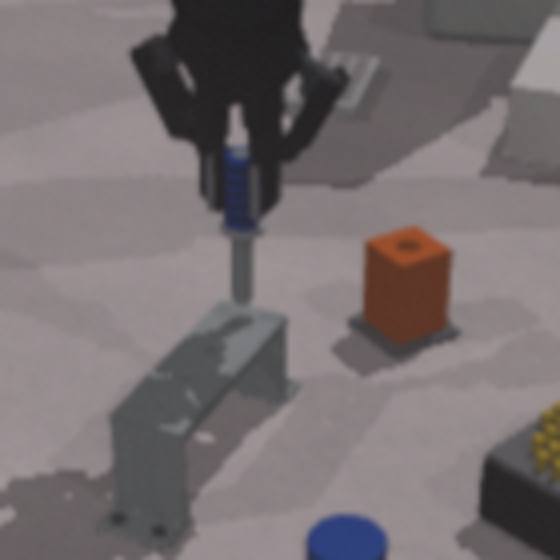

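View pics/w6.png

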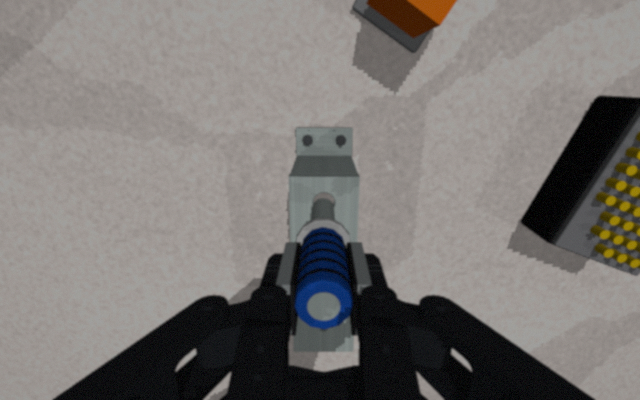

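Emit:
drive_tool([
  {"tx": 0,"ty": 0.0006,"tz": 0.004,"yaw": 0},
  {"tx": 0,"ty": 0.0006,"tz": 0.008,"yaw": 0},
  {"tx": 0,"ty": 0.0006,"tz": 0.011,"yaw": 0},
  {"tx": 0,"ty": 0.0006,"tz": 0.011,"yaw": 0},
  {"tx": 0,"ty": 0.0006,"tz": 0.011,"yaw": 0},
  {"tx": 0,"ty": 0.0006,"tz": 0.011,"yaw": 0},
])

```text
clock: 6.02
tcp_pos: [0.5219, 0.0969, 0.1383]
orientation: [-3.142, 0.0, 1.677]
contact_force: [0.3, 0.5, -1.0]
width: 0.244
```

```bash
cat > look.py <<'E'
import sys
from h import *
n=sys.argv[1]
st()
a=get_image('wrist')['color'];cv2.imwrite(f'pics/w{n}.png',a);cv2.imwrite(f'pics/w{n}z.png',cv2.resize(a[165:245,275:375],None,fx=7,fy=7,interpolation=2))
b=get_image('scene')['color'][110:210,260:360];cv2.imwrite(f'pics/s{n}.png',cv2.resize(b,None,fx=6,fy=6,interpolation=2))
E
python3 look.py 7
```

```text
{'clock': 6.0167, 'tcp_pos': [0.5219, 0.0969, 0.1383], 'orientation': [-3.1415, 0.0, 1.677], 'contact_force': [0.34, 0.5491, -0.9715], 'torque': [-0.0183, -0.0013, 0.0218], 'width': 0.2437, 'joint_pos': [-0.4317, 0.6084, 0.2942, 1.9465, -0.2864, 0.6268, 0.1523]}
```

View pics/w7z.png

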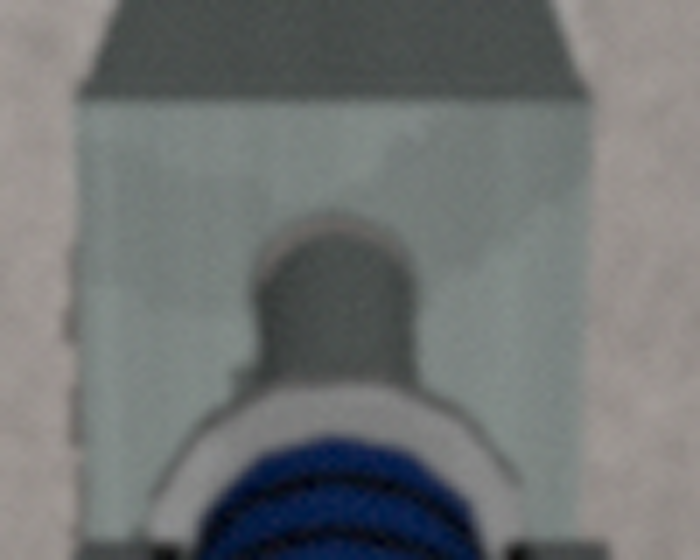

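View pics/s7.png

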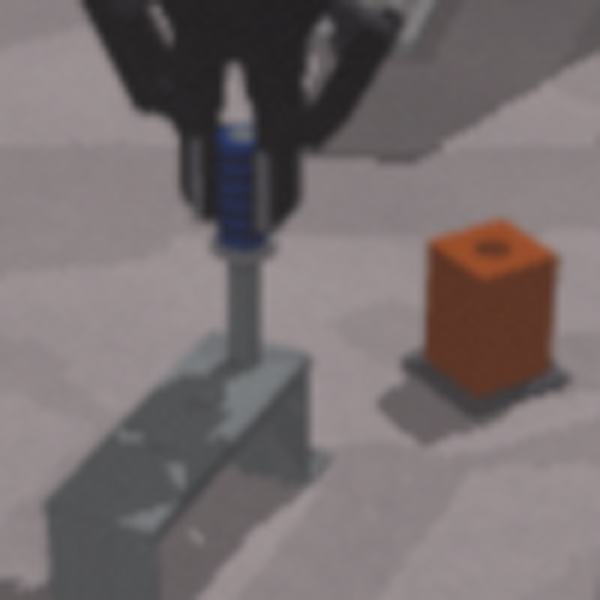

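```bash
cat > pred.py <<'E'
import sys
from h import *
# predicted rows: tip near edge for punch on tool axis; hole near edge assumed directly below
d=get_image('wrist');s=read_state();R=Rs(s["orientation"]);p=s["tcp_pos"]
L=float(sys.argv[1]) if len(sys.argv)>1 else .064
for r,z,n in [(.007,p[2]-L,'tip14'),(.0055,p[2]-L,'tip11'),(.004,p[2]-L,'tip8'),(.0075,.07,'h15'),(.006,.07,'h12'),(.0045,.07,'h9')]:
    a=np.linspace(0,2*np.pi,361);P=np.c_[p[0]+r*np.cos(a),p[1]+r*np.sin(a),a*0+z]
    q=np.array([proj(d,x) for x in P]);i=q[:,1].argmin()
    print(n,'topmost',q[i].round(2),'zoomrow',((q[i][1]-165+.5)*7-.5).round(1),'cols',q[:,0].min().round(2),q[:,0].max().round(2),'px/mm x',((q[:,0].max()-q[:,0].min())/2000/r).round(3))
E
python3 pred.py
```

```text
tip14 topmost [321.94 202.89] zoomrow 268.2 cols 311.17 332.72 px/mm x 1.539
tip11 topmost [321.94 205.08] zoomrow 283.6 cols 313.48 330.41 px/mm x 1.539
tip8 topmost [321.94 207.26] zoomrow 298.8 cols 315.79 328.1 px/mm x 1.539
h15 topmost [321.95 199.88] zoomrow 247.1 cols 310.63 333.29 px/mm x 1.511
h12 topmost [321.95 202.03] zoomrow 262.2 cols 312.89 331.02 px/mm x 1.511
h9 topmost [321.95 204.18] zoomrow 277.3 cols 315.16 328.75 px/mm x 1.511
```

Emit:
drive_tool([
  {"tx": 0.0002,"ty": 0,"tz": 0.002,"yaw": 0},
  {"tx": 0.0002,"ty": 0,"tz": 0.0035,"yaw": 0},
  {"tx": 0.0002,"ty": 0,"tz": 0.005,"yaw": 0},
  {"tx": 0.0002,"ty": 0,"tz": 0.005,"yaw": 0},
])

```text
clock: 6.5
tcp_pos: [0.5217, 0.0969, 0.133]
orientation: [-3.141, 0.0, 1.677]
contact_force: [0.4, -0.1, -1.0]
width: 0.244
```

```bash
python3 look.py 8
```

```text
{'clock': 6.5, 'tcp_pos': [0.5217, 0.0969, 0.133], 'orientation': [-3.1413, 0.0003, 1.6771], 'contact_force': [0.4045, -0.1432, -0.9954], 'torque': [-0.0908, -0.0753, 0.0027], 'width': 0.2442, 'joint_pos': [-0.429, 0.6164, 0.29, 1.9505, -0.29, 0.6149, 0.1553]}
```

View pics/w8z.png

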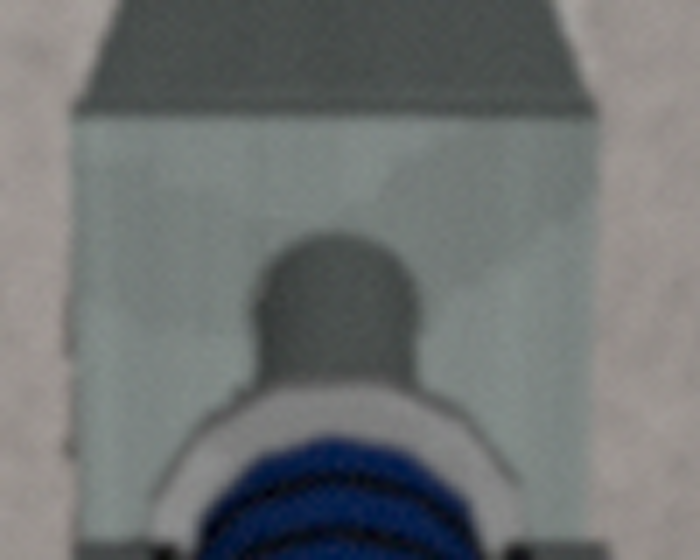

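Emit:
drive_tool([
  {"tx": 0,"ty": 0,"tz": 0.001,"yaw": 0},
  {"tx": 0,"ty": 0,"tz": 0.002,"yaw": 0},
  {"tx": 0,"ty": 0,"tz": 0.002,"yaw": 0},
])

```text
clock: 6.85
tcp_pos: [0.5218, 0.0966, 0.1312]
orientation: [3.142, 0.001, 1.677]
contact_force: [-0.1, -1.9, -1.5]
width: 0.248
```

```bash
python3 look.py 9
```

```text
{'clock': 6.85, 'tcp_pos': [0.5218, 0.0966, 0.1312], 'orientation': [3.1416, 0.0006, 1.6769], 'contact_force': [-0.1212, -1.9114, -1.4742], 'torque': [-0.4503, -0.0684, -0.019], 'width': 0.2479, 'joint_pos': [-0.4277, 0.6191, 0.2887, 1.9519, -0.2913, 0.6105, 0.1565]}
```

View pics/w9z.png

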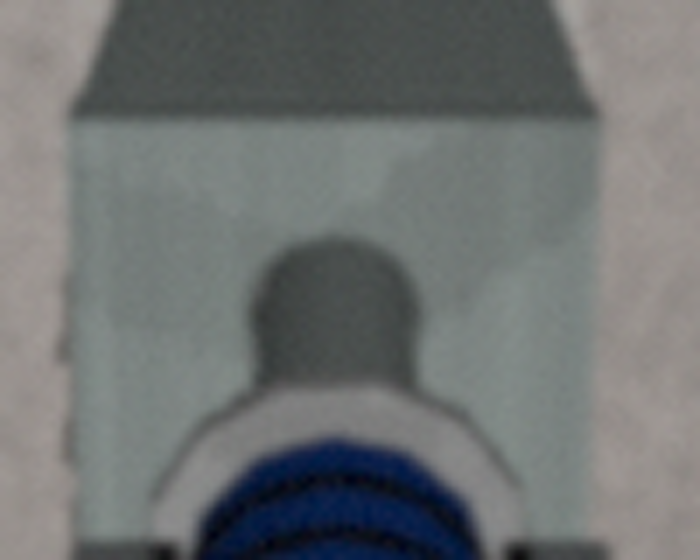

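Emit:
drive_tool([
  {"tx": -0.0003,"ty": 0,"tz": 0.0,"yaw": 0},
  {"tx": -0.0003,"ty": 0,"tz": 0.001,"yaw": 0},
  {"tx": -0.0003,"ty": 0,"tz": 0.002,"yaw": 0},
  {"tx": -0.0003,"ty": 0,"tz": 0.003,"yaw": 0},
  {"tx": -0.0003,"ty": 0,"tz": 0.003,"yaw": 0},
])

```text
clock: 7.37
tcp_pos: [0.5218, 0.0966, 0.1281]
orientation: [-3.141, 0.0, 1.677]
contact_force: [-0.3, -2.2, -0.6]
width: 0.247
```

Emit:
drive_tool([
  {"tx": -0.0004,"ty": 0,"tz": 0.0,"yaw": 0},
  {"tx": -0.0004,"ty": 0,"tz": 0.001,"yaw": 0},
  {"tx": -0.0004,"ty": 0,"tz": 0.002,"yaw": 0},
  {"tx": -0.0004,"ty": 0,"tz": 0.003,"yaw": 0},
  {"tx": -0.0004,"ty": 0,"tz": 0.003,"yaw": 0},
])

```text
clock: 7.78
tcp_pos: [0.5218, 0.0965, 0.1251]
orientation: [-3.141, 0.0, 1.677]
contact_force: [0.0, -2.2, -0.8]
width: 0.245
```

Emit:
drive_tool([
  {"tx": -0.0006,"ty": 0,"tz": 0.0,"yaw": 0},
  {"tx": -0.0006,"ty": 0,"tz": 0,"yaw": 0},
  {"tx": -0.0006,"ty": 0,"tz": 0,"yaw": 0},
])

```text
clock: 8.03
tcp_pos: [0.5219, 0.0962, 0.1252]
orientation: [-3.141, -0.0, 1.677]
contact_force: [-1.1, -0.6, -2.1]
width: 0.244
```

```bash
python3 look.py 10; python3 -c "from h import *;print(read_state()['tcp_pos'])"
```

```text
{'clock': 8.0333, 'tcp_pos': [0.5219, 0.0962, 0.1252], 'orientation': [-3.1414, -0.0004, 1.6774], 'contact_force': [-1.0989, -0.6301, -2.1484], 'torque': [-0.2142, -0.0254, 0.0018], 'width': 0.2444, 'joint_pos': [-0.4217, 0.6283, 0.2822, 1.9561, -0.2962, 0.597, 0.1626]}
[0.52190493 0.09620833 0.12522551]
```

View pics/s10.png

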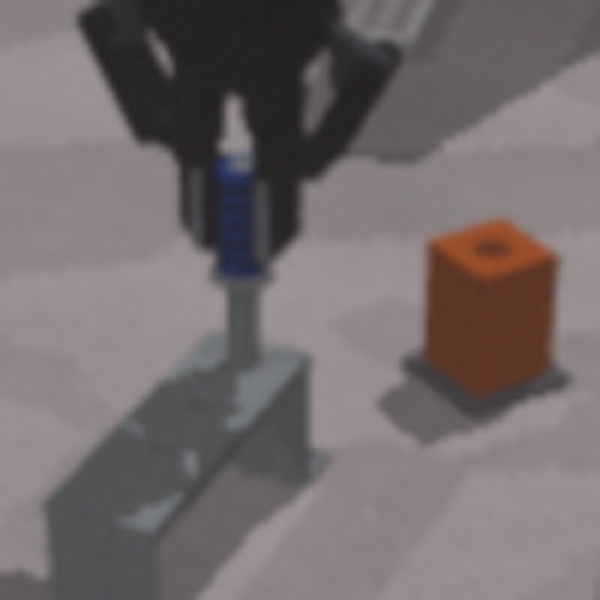

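View pics/w10z.png

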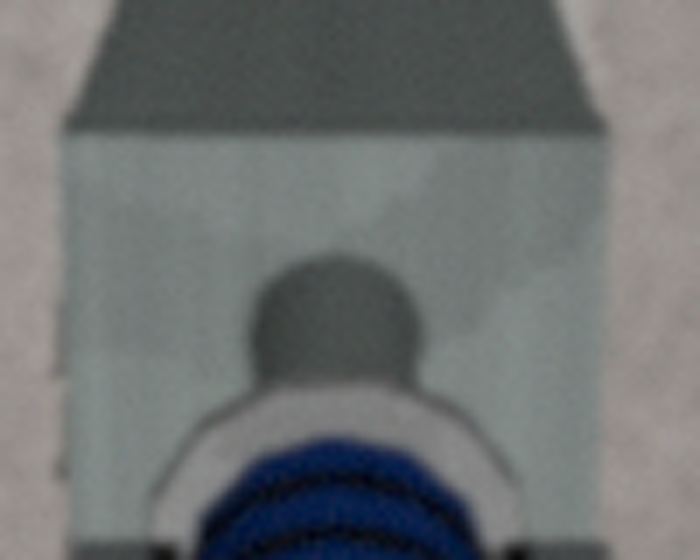

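Emit:
drive_tool([
  {"tx": -0.0002,"ty": 0,"tz": 0.002,"yaw": 0},
  {"tx": -0.0002,"ty": 0,"tz": 0.004,"yaw": 0},
  {"tx": -0.0002,"ty": 0,"tz": 0.006,"yaw": 0},
  {"tx": -0.0002,"ty": 0,"tz": 0.008,"yaw": 0},
  {"tx": -0.0002,"ty": 0,"tz": 0.01,"yaw": 0},
  {"tx": -0.0002,"ty": 0,"tz": 0.01,"yaw": 0},
])

```text
clock: 8.63
tcp_pos: [0.5217, 0.0957, 0.1148]
orientation: [-3.141, -0.0, 1.677]
contact_force: [-0.3, -0.8, -1.4]
width: 0.245
```

```bash
python3 look.py 11
```

```text
{'clock': 8.6333, 'tcp_pos': [0.5217, 0.0957, 0.1148], 'orientation': [-3.1408, -0.0, 1.6772], 'contact_force': [-0.3386, -0.7743, -1.3922], 'torque': [-0.0328, -0.0533, 0.0126], 'width': 0.2452, 'joint_pos': [-0.4147, 0.6446, 0.2733, 1.963, -0.3034, 0.574, 0.1693]}
```

View pics/s11.png

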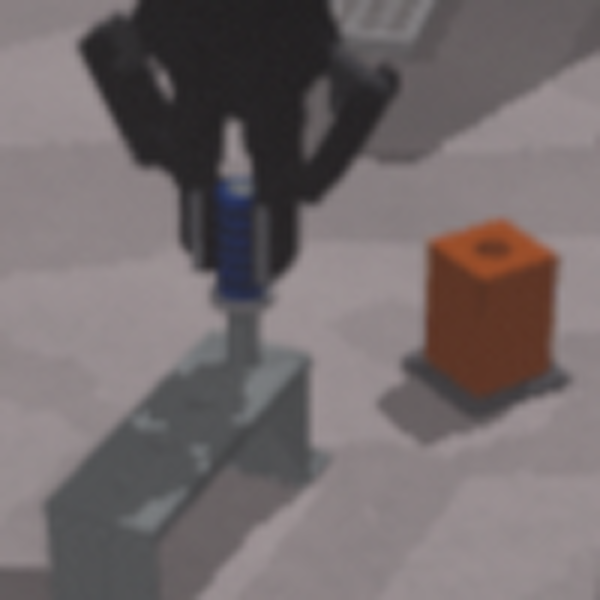

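Emit:
drive_tool([
  {"tx": 0,"ty": 0,"tz": -0.003,"yaw": 0},
  {"tx": 0,"ty": 0,"tz": -0.008,"yaw": 0},
  {"tx": 0,"ty": 0,"tz": -0.014,"yaw": 0},
  {"tx": 0,"ty": 0,"tz": -0.02,"yaw": 0},
  {"tx": 0,"ty": 0,"tz": -0.026,"yaw": 0},
  {"tx": 0,"ty": 0,"tz": -0.03,"yaw": 0},
  {"tx": 0,"ty": 0,"tz": -0.031,"yaw": 0},
  {"tx": 0,"ty": 0,"tz": -0.031,"yaw": 0},
])

```text
clock: 9.4
tcp_pos: [0.5223, 0.0958, 0.1468]
orientation: [3.141, -0.0, 1.677]
contact_force: [0.0, -0.3, -1.9]
width: 0.244
```

```bash
python3 look.py 12;  python3 -c "
from h import *
rel([.5256,.0591,.146],1.677)"
```

```text
{'clock': 9.4, 'tcp_pos': [0.5223, 0.0958, 0.1468], 'orientation': [3.1406, -0.0002, 1.6773], 'contact_force': [0.0213, -0.2733, -1.861], 'torque': [-0.0228, -0.0023, 0.0202], 'width': 0.244, 'joint_pos': [-0.4344, 0.5952, 0.3009, 1.9404, -0.2802, 0.6452, 0.1495]}
t [-36.8  -0.2   0.2] yaw 0.013138424380383526
```

View pics/w12z.png

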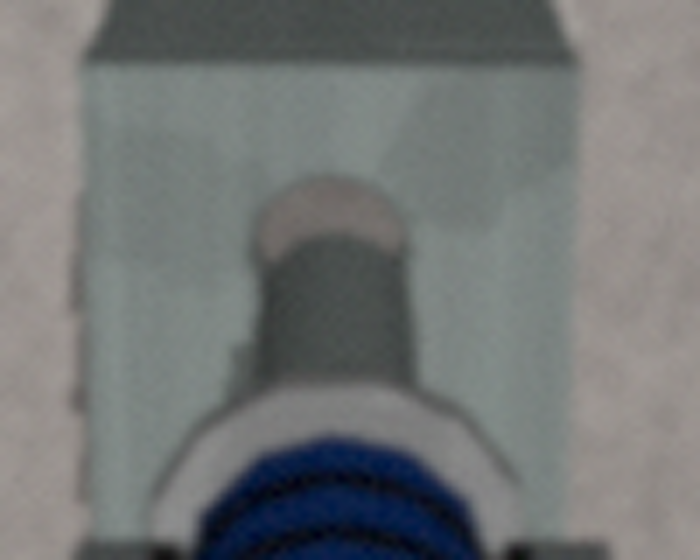

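Emit:
drive_tool([
  {"tx": -0.006,"ty": 0,"tz": 0,"yaw": 0},
  {"tx": -0.016,"ty": 0,"tz": 0,"yaw": 0},
  {"tx": -0.026,"ty": 0,"tz": 0,"yaw": 0},
  {"tx": -0.034,"ty": 0,"tz": 0,"yaw": 0},
  {"tx": -0.037,"ty": 0,"tz": 0,"yaw": 0},
  {"tx": -0.037,"ty": 0,"tz": 0.004,"yaw": 0},
  {"tx": -0.037,"ty": 0,"tz": 0.008,"yaw": 0},
  {"tx": -0.037,"ty": 0,"tz": 0.008,"yaw": 0},
])

```text
clock: 10.17
tcp_pos: [0.5252, 0.0593, 0.1373]
orientation: [-3.14, -0.0, 1.678]
contact_force: [-0.3, 0.5, -0.8]
width: 0.247
```

```bash
python3 look.py 13;  python3 -c "
from h import *
rel([.5256,.0591,.146],1.677)"
```

```text
{'clock': 10.1667, 'tcp_pos': [0.5252, 0.0593, 0.1373], 'orientation': [-3.1398, -0.0005, 1.6776], 'contact_force': [-0.2766, 0.5336, -0.8499], 'torque': [-0.04, -0.0038, -0.0291], 'width': 0.247, 'joint_pos': [-0.3559, 0.6071, 0.2868, 1.9516, -0.2812, 0.623, 0.2193]}
t [-0.3 -0.  -8.1] yaw 0.05693721455451597
```

View pics/w13z.png

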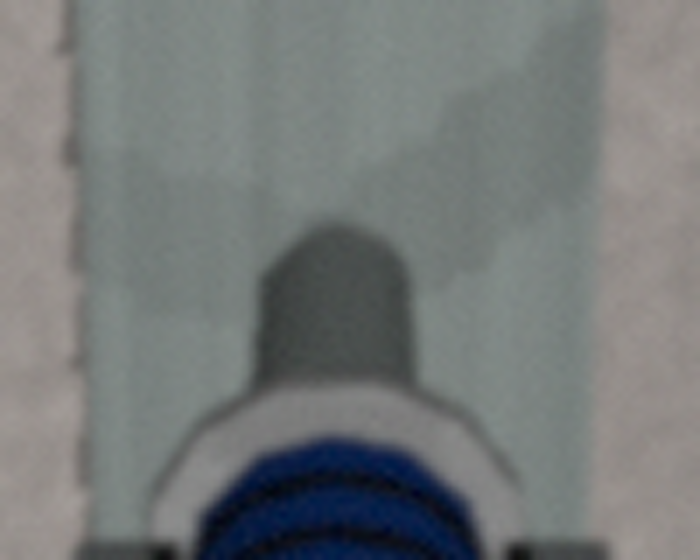

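Emit:
drive_tool([
  {"tx": 0,"ty": 0,"tz": 0.001,"yaw": 0},
  {"tx": 0,"ty": 0,"tz": 0.002,"yaw": 0},
  {"tx": 0,"ty": 0,"tz": 0.0025,"yaw": 0},
  {"tx": 0,"ty": 0,"tz": 0.0025,"yaw": 0},
])

```text
clock: 10.6
tcp_pos: [0.5258, 0.059, 0.1357]
orientation: [-3.141, -0.0, 1.677]
contact_force: [0.1, 0.8, -1.8]
width: 0.241
```

Emit:
drive_tool([
  {"tx": 0,"ty": 0,"tz": 0.0005,"yaw": 0},
  {"tx": 0,"ty": 0,"tz": 0.0005,"yaw": 0},
])

```text
clock: 10.77
tcp_pos: [0.5259, 0.0589, 0.1353]
orientation: [-3.142, -0.0, 1.677]
contact_force: [-0.2, 0.2, -0.5]
width: 0.242
```

```bash
python3 look.py 14
```

```text
{'clock': 10.7667, 'tcp_pos': [0.5259, 0.0589, 0.1353], 'orientation': [-3.1416, -0.0, 1.6772], 'contact_force': [-0.2183, 0.1623, -0.4694], 'torque': [0.0036, 0.0526, -0.0623], 'width': 0.2415, 'joint_pos': [-0.3542, 0.6104, 0.2855, 1.9529, -0.283, 0.6165, 0.2211]}
```

View pics/w14z.png

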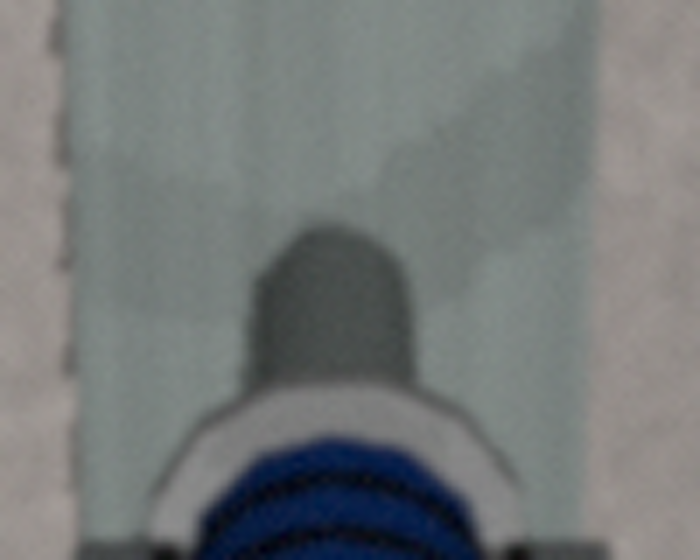

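Emit:
drive_tool([
  {"tx": 0,"ty": 0,"tz": 0.0005,"yaw": 0},
  {"tx": 0,"ty": 0,"tz": 0.0005,"yaw": 0},
])

```text
clock: 11.03
tcp_pos: [0.5259, 0.0588, 0.1347]
orientation: [-3.141, -0.0, 1.677]
contact_force: [-0.2, 0.3, -0.4]
width: 0.246
```

Emit:
drive_tool([
  {"tx": 0,"ty": 0,"tz": 0.0005,"yaw": 0},
  {"tx": 0,"ty": 0,"tz": 0.0005,"yaw": 0},
])

```text
clock: 11.2
tcp_pos: [0.526, 0.0589, 0.1343]
orientation: [3.142, -0.0, 1.677]
contact_force: [-0.3, 0.4, -1.7]
width: 0.245
```

Emit:
drive_tool([
  {"tx": 0,"ty": 0,"tz": 0.0004,"yaw": 0},
  {"tx": 0,"ty": 0,"tz": 0.0004,"yaw": 0},
])

```text
clock: 11.37
tcp_pos: [0.526, 0.0588, 0.1341]
orientation: [3.141, -0.0, 1.677]
contact_force: [-0.7, -0.4, 2.6]
width: 0.245
```

Emit:
drive_tool([
  {"tx": 0,"ty": 0,"tz": 0.0002,"yaw": 0},
  {"tx": 0,"ty": 0,"tz": 0.0002,"yaw": 0},
])

```text
clock: 11.53
tcp_pos: [0.526, 0.0588, 0.134]
orientation: [3.141, -0.0, 1.677]
contact_force: [-1.2, -1.6, 4.5]
width: 0.246
```

```bash
python3 look.py 15
```

```text
{'clock': 11.5333, 'tcp_pos': [0.526, 0.0588, 0.134], 'orientation': [3.1413, -0.0001, 1.6771], 'contact_force': [-1.19, -1.6066, 4.5196], 'torque': [-0.0345, 0.2632, 0.029], 'width': 0.2462, 'joint_pos': [-0.3532, 0.6123, 0.2843, 1.9538, -0.2841, 0.6133, 0.2221]}
```

View pics/w15z.png

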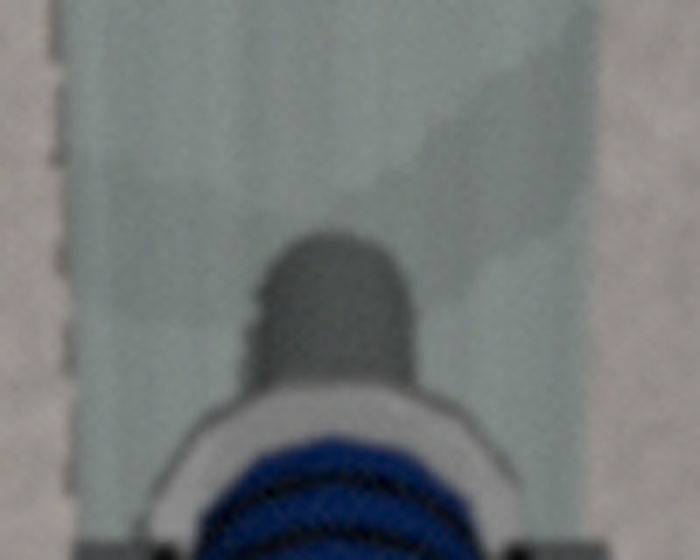

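Emit:
drive_tool([
  {"tx": 0,"ty": 0,"tz": -0.003,"yaw": 0},
  {"tx": 0,"ty": 0,"tz": -0.008,"yaw": 0},
  {"tx": 0.006,"ty": 0,"tz": -0.009,"yaw": 0},
  {"tx": 0.016,"ty": 0,"tz": -0.009,"yaw": 0},
  {"tx": 0.026,"ty": 0,"tz": -0.009,"yaw": 0},
  {"tx": 0.034,"ty": 0,"tz": -0.009,"yaw": 0},
  {"tx": 0.037,"ty": 0,"tz": -0.009,"yaw": 0},
  {"tx": 0.037,"ty": 0,"tz": -0.009,"yaw": 0},
])

```text
clock: 12.3
tcp_pos: [0.5216, 0.0975, 0.1425]
orientation: [-3.141, -0.001, 1.68]
contact_force: [-0.1, 0.4, -2.0]
width: 0.243
```

Emit:
drive_tool([
  {"tx": 0,"ty": 0,"tz": 0.003,"yaw": 0},
  {"tx": 0,"ty": 0,"tz": 0.005,"yaw": 0},
  {"tx": 0,"ty": 0,"tz": 0.005,"yaw": 0},
  {"tx": 0,"ty": 0,"tz": 0.005,"yaw": 0},
  {"tx": 0,"ty": 0,"tz": 0.005,"yaw": 0},
])

```text
clock: 12.72
tcp_pos: [0.522, 0.0952, 0.1376]
orientation: [-3.141, 0.0, 1.676]
contact_force: [-0.3, 0.3, -1.2]
width: 0.247
```

```bash
python3 look.py 16;  python3 -c "
from h import *
rel([.5218,.0959,.138],1.677)"
```

```text
{'clock': 12.7167, 'tcp_pos': [0.522, 0.0952, 0.1376], 'orientation': [-3.1415, 0.0002, 1.6764], 'contact_force': [-0.345, 0.2734, -1.2344], 'torque': [0.0198, -0.022, 0.0456], 'width': 0.2469, 'joint_pos': [-0.4286, 0.6093, 0.2941, 1.9473, -0.2871, 0.6253, 0.1555]}
t [ 0.6 -0.2 -0.3] yaw -0.020422020441387505
```

View pics/w16z.png

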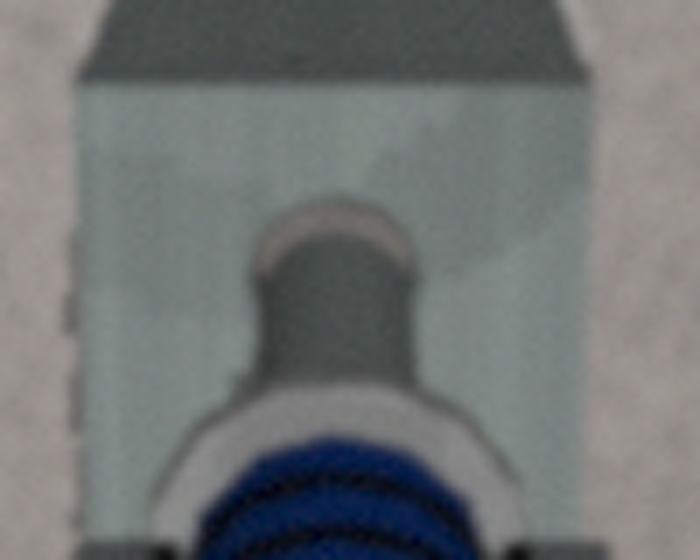

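Emit:
drive_tool([
  {"tx": 0.0007,"ty": 0,"tz": 0,"yaw": 0},
  {"tx": 0.0007,"ty": 0,"tz": 0,"yaw": 0},
  {"tx": 0.0007,"ty": 0,"tz": 0,"yaw": 0},
  {"tx": 0.0007,"ty": 0,"tz": 0,"yaw": 0},
])

```text
clock: 13.15
tcp_pos: [0.5219, 0.0964, 0.1377]
orientation: [3.142, -0.0, 1.677]
contact_force: [0.0, 0.5, -1.0]
width: 0.252
```

```bash
python3 look.py 17;  python3 -c "
from h import *
rel([.5218,.0962,.138],1.677)"
```

```text
{'clock': 13.15, 'tcp_pos': [0.5219, 0.0964, 0.1377], 'orientation': [3.1415, -0.0001, 1.6772], 'contact_force': [0.0216, 0.5395, -0.9899], 'torque': [-0.0421, -0.018, -0.0062], 'width': 0.2524, 'joint_pos': [-0.4306, 0.6092, 0.294, 1.9471, -0.2873, 0.6254, 0.1542]}
t [-0.2 -0.1 -0.3] yaw 0.011059790274916315
```

View pics/w17z.png

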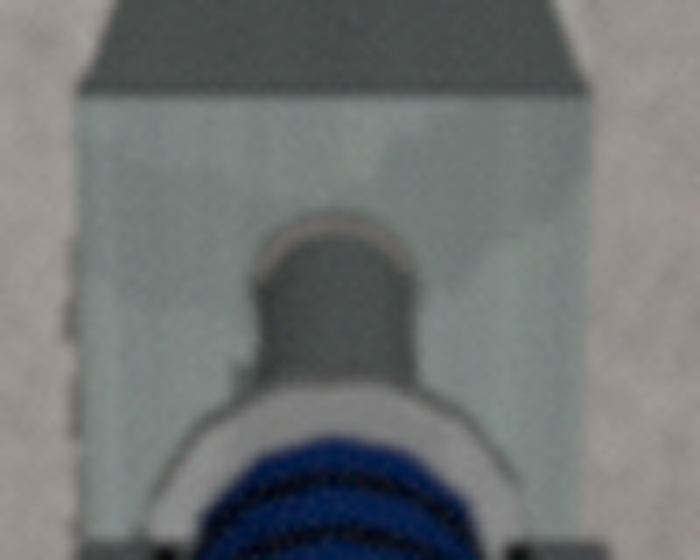

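Emit:
drive_tool([
  {"tx": -0.0001,"ty": 0,"tz": 0.0015,"yaw": 0},
  {"tx": -0.0001,"ty": 0,"tz": 0.003,"yaw": 0},
  {"tx": -0.0001,"ty": 0,"tz": 0.0045,"yaw": 0},
  {"tx": -0.0001,"ty": 0,"tz": 0.005,"yaw": 0},
  {"tx": -0.0001,"ty": 0,"tz": 0.005,"yaw": 0},
])

```text
clock: 13.67
tcp_pos: [0.5218, 0.0962, 0.1325]
orientation: [-3.141, 0.0, 1.677]
contact_force: [-0.7, -0.4, -0.1]
width: 0.25
```

Emit:
drive_tool([
  {"tx": -0.0001,"ty": 0,"tz": 0.001,"yaw": 0},
  {"tx": -0.0001,"ty": 0,"tz": 0.002,"yaw": 0},
  {"tx": -0.0001,"ty": 0,"tz": 0.002,"yaw": 0},
])

```text
clock: 13.92
tcp_pos: [0.5218, 0.0961, 0.1305]
orientation: [-3.141, 0.0, 1.677]
contact_force: [0.2, -0.9, -1.0]
width: 0.244
```

Emit:
drive_tool([
  {"tx": -0.0002,"ty": 0,"tz": 0.002,"yaw": 0},
  {"tx": -0.0003,"ty": 0,"tz": 0.004,"yaw": 0},
  {"tx": -0.0003,"ty": 0,"tz": 0.007,"yaw": 0},
  {"tx": -0.0003,"ty": 0,"tz": 0.01,"yaw": 0},
  {"tx": -0.0003,"ty": 0,"tz": 0.013,"yaw": 0},
  {"tx": -0.0003,"ty": 0,"tz": 0.016,"yaw": 0},
  {"tx": -0.0003,"ty": 0,"tz": 0.018,"yaw": 0},
  {"tx": -0.0003,"ty": 0,"tz": 0.018,"yaw": 0},
])

```text
clock: 14.58
tcp_pos: [0.5216, 0.0958, 0.1122]
orientation: [-3.141, 0.0, 1.677]
contact_force: [0.3, -0.2, -1.1]
width: 0.248
```

Emit:
drive_tool([
  {"tx": 0,"ty": 0,"tz": 0.002,"yaw": 0},
  {"tx": 0,"ty": 0,"tz": 0.005,"yaw": 0},
  {"tx": 0,"ty": 0,"tz": 0.008,"yaw": 0},
  {"tx": 0,"ty": 0,"tz": 0.012,"yaw": 0},
  {"tx": 0,"ty": 0,"tz": 0.016,"yaw": 0},
  {"tx": 0,"ty": 0,"tz": 0.02,"yaw": 0},
  {"tx": 0,"ty": 0,"tz": 0.023,"yaw": 0},
  {"tx": 0,"ty": 0,"tz": 0.024,"yaw": 0},
])

```text
clock: 15.25
tcp_pos: [0.5217, 0.0958, 0.088]
orientation: [-3.141, 0.0, 1.677]
contact_force: [0.4, -0.6, -0.8]
width: 0.245
```

```bash
python3 look.py 18
```

```text
{'clock': 15.25, 'tcp_pos': [0.5217, 0.0958, 0.088], 'orientation': [-3.1407, 0.0, 1.6771], 'contact_force': [0.4375, -0.6418, -0.8321], 'torque': [0.0935, -0.0168, 0.0335], 'width': 0.2447, 'joint_pos': [-0.3977, 0.6876, 0.2485, 1.9781, -0.3229, 0.5144, 0.1858]}
```

View pics/s18.png

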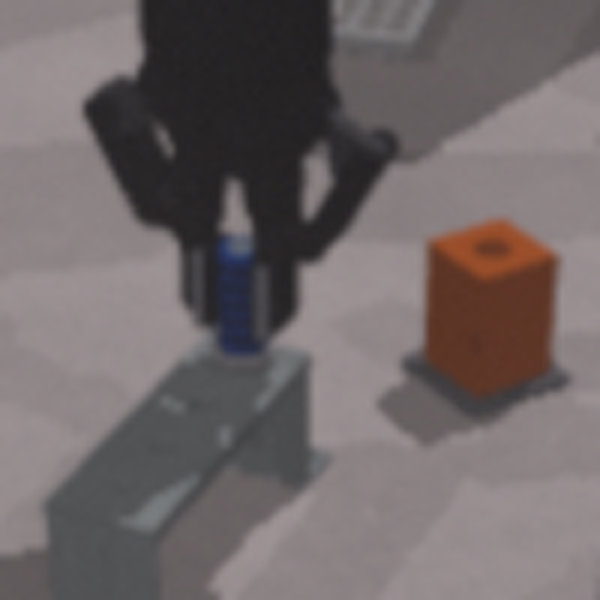

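Expect the collar to seat at TCP z ≈ 0.084; final millimetres slowly.

Emit:
drive_tool([
  {"tx": 0,"ty": 0,"tz": 0.001,"yaw": 0},
  {"tx": 0,"ty": 0,"tz": 0.002,"yaw": 0},
  {"tx": 0,"ty": 0,"tz": 0.003,"yaw": 0},
  {"tx": 0,"ty": 0,"tz": 0.003,"yaw": 0},
])

```text
clock: 15.68
tcp_pos: [0.5219, 0.0959, 0.0856]
orientation: [-3.142, -0.0, 1.677]
contact_force: [-0.1, 0.7, -1.4]
width: 0.245
```

Emit:
drive_tool([
  {"tx": 0,"ty": 0,"tz": 0.0005,"yaw": 0},
  {"tx": 0,"ty": 0,"tz": 0.0005,"yaw": 0},
])

```text
clock: 15.85
tcp_pos: [0.522, 0.0958, 0.0852]
orientation: [3.142, -0.0, 1.677]
contact_force: [-0.8, -0.4, -0.9]
width: 0.244
```

Emit:
drive_tool([
  {"tx": 0,"ty": 0,"tz": 0.0005,"yaw": 0},
  {"tx": 0,"ty": 0,"tz": 0.0005,"yaw": 0},
])

```text
clock: 16.02
tcp_pos: [0.522, 0.0958, 0.0847]
orientation: [3.142, -0.0, 1.677]
contact_force: [-0.4, 0.3, -1.3]
width: 0.246
```

Emit:
drive_tool([
  {"tx": 0,"ty": 0,"tz": 0.0005,"yaw": 0},
  {"tx": 0,"ty": 0,"tz": 0.0005,"yaw": 0},
])

```text
clock: 16.18
tcp_pos: [0.522, 0.0958, 0.0843]
orientation: [3.142, -0.0, 1.677]
contact_force: [-0.9, 0.3, 0.5]
width: 0.247
```

Emit:
drive_tool([
  {"tx": 0,"ty": 0,"tz": 0.0004,"yaw": 0},
  {"tx": 0,"ty": 0,"tz": 0.0004,"yaw": 0},
])

```text
clock: 16.35
tcp_pos: [0.522, 0.0958, 0.0843]
orientation: [3.141, -0.0, 1.677]
contact_force: [-0.8, -1.1, 4.2]
width: 0.252
```

Emit:
drive_tool([
  {"tx": 0,"ty": 0,"tz": 0,"yaw": 0},
  {"tx": 0,"ty": 0,"tz": 0,"yaw": 0},
  {"tx": 0,"ty": 0,"tz": 0,"yaw": 0},
  {"tx": 0,"ty": 0,"tz": 0,"yaw": 0},
  {"tx": 0,"ty": 0,"tz": 0,"yaw": 0},
  {"tx": 0,"ty": 0,"tz": 0,"yaw": 0},
  {"tx": 0,"ty": 0,"tz": 0,"yaw": 0},
  {"tx": 0,"ty": 0,"tz": 0,"yaw": 0},
], hand=-1)

```text
clock: 17.02
tcp_pos: [0.522, 0.0959, 0.0838]
orientation: [-3.142, -0.0, 1.677]
contact_force: [-0.7, 0.1, -0.5]
width: 1.003
```

```bash
python3 look.py 19
```

```text
{'clock': 17.0167, 'tcp_pos': [0.522, 0.0959, 0.0838], 'orientation': [-3.1416, -0.0, 1.6771], 'contact_force': [-0.7347, 0.0812, -0.5028], 'torque': [-0.0106, 0.0076, -0.0097], 'width': 1.0029, 'joint_pos': [-0.3948, 0.6946, 0.2441, 1.9802, -0.3261, 0.5042, 0.1885]}
```

View pics/w19.png

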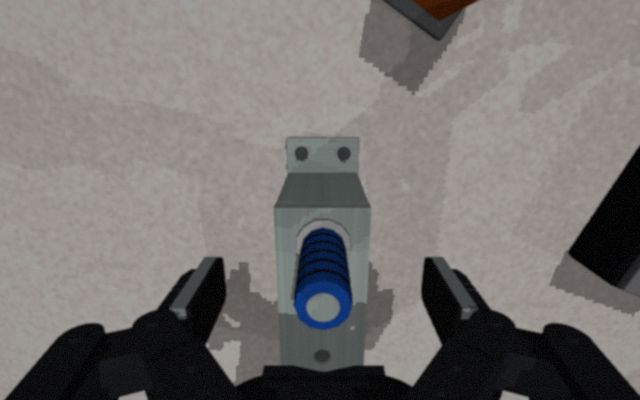

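Fingers open, punch free. Retreat straight up.

Emit:
drive_tool([
  {"tx": 0,"ty": 0,"tz": -0.006,"yaw": 0},
  {"tx": 0,"ty": 0,"tz": -0.02,"yaw": 0},
  {"tx": 0,"ty": 0,"tz": -0.04,"yaw": 0},
  {"tx": 0,"ty": 0,"tz": -0.065,"yaw": 0},
  {"tx": 0,"ty": 0,"tz": -0.09,"yaw": 0},
  {"tx": 0,"ty": 0,"tz": -0.11,"yaw": 0},
  {"tx": 0,"ty": 0,"tz": -0.12,"yaw": 0},
  {"tx": 0,"ty": 0,"tz": -0.12,"yaw": 0},
])

```text
clock: 17.78
tcp_pos: [0.5235, 0.0961, 0.2062]
orientation: [3.137, -0.001, 1.677]
contact_force: [0.1, -0.2, -1.3]
width: 1.002
```

Emit:
drive_tool([
  {"tx": 0.015,"ty": 0,"tz": 0,"yaw": 0},
  {"tx": 0.04,"ty": 0,"tz": 0,"yaw": 0},
  {"tx": 0.07,"ty": 0,"tz": 0,"yaw": 0},
  {"tx": 0.1,"ty": 0,"tz": 0,"yaw": 0},
  {"tx": 0.125,"ty": 0,"tz": 0,"yaw": 0},
  {"tx": 0.14,"ty": 0,"tz": 0,"yaw": 0},
  {"tx": 0.14,"ty": 0,"tz": 0,"yaw": 0},
])

```text
clock: 18.37
tcp_pos: [0.5051, 0.2397, 0.202]
orientation: [-3.139, -0.002, 1.684]
contact_force: [0.5, -0.2, -0.4]
width: 1.003
```

```bash
python3 - <<'E'
from h import *
st()
t=get_image('top')['color'];s=get_image('scene')['color'];cv2.imwrite('pics/t20.png',t);cv2.imwrite('pics/s20.png',s)
cv2.imwrite('pics/s20z.png',cv2.resize(s[110:230,230:370],None,fx=5,fy=5,interpolation=2))
E
```

```text
{'clock': 18.3667, 'tcp_pos': [0.5051, 0.2397, 0.202], 'orientation': [-3.1389, -0.0016, 1.6837], 'contact_force': [0.4727, -0.1582, -0.366], 'torque': [0.0183, -0.011, 0.0005], 'width': 1.0027, 'joint_pos': [-0.717, 0.5562, 0.3442, 1.8124, -0.25, 0.8177, -0.1353]}
```

View pics/s20z.png

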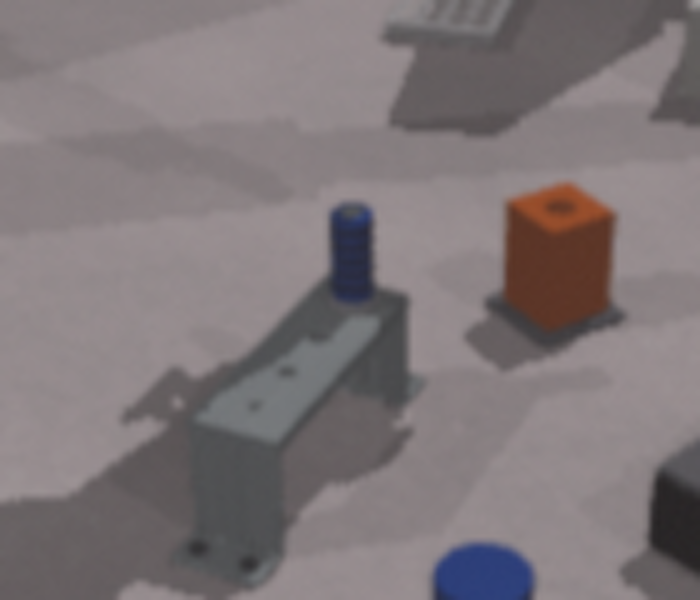

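View pics/t20.png

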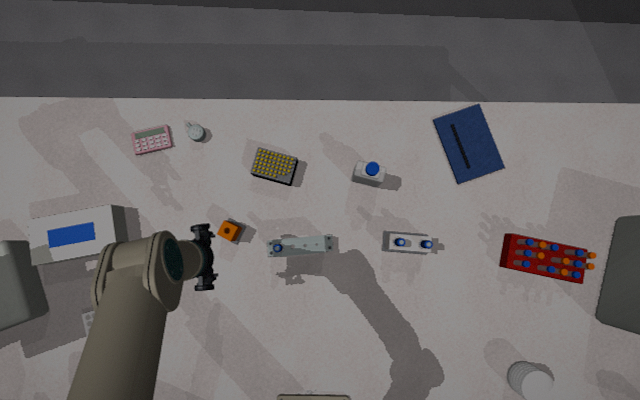

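```bash
python3 - <<'E'
from h import *
s=get_image('scene')
p=np.array([.5219,.0961,.122]);t=get_image('top');print((proj(s,p)-[230,110]+.5)*5-.5, (proj(t,p)-[255,225]+.5)*8-.5)
cv2.imwrite('pics/t21.png',cv2.resize(t['color'][225:270,255:345],None,fx=8,fy=8,interpolation=2))
E
```

```text
[349.83074286 212.296048  ] [178.63015228 187.86022866]
```

View pics/t21.png

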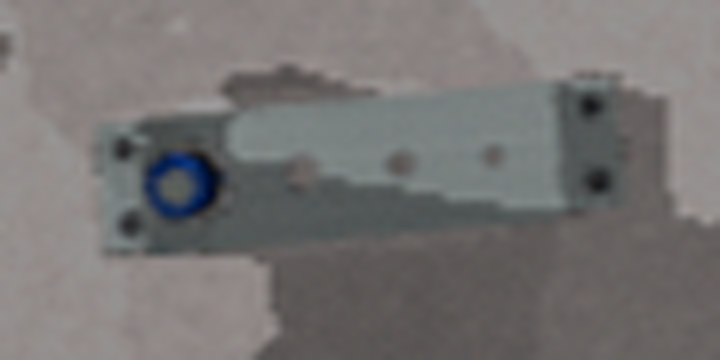

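The punch top is at (179,187) zoomed, where a fully seated upright punch is predicted (178.6,187.9). The scene view shows (352,211) against a predicted (350,212). Handing in.

```bash
python3 -c "
from station import *
print(finish_job())"
```

```text
the job is handed in; nothing more can be done
None
```

The unmarked punch is the 14 mm one. It is standing upright in the 15 mm hole with its collar down on the plate, and the job is handed in (about 18.5 s used).

- **15 mm hole:** the barrel passed, with the tip about 19 mm below the plate's upper face. There was only light side contact, up to about 2 N, which I eased by re-centring.
- **12 mm hole:** the barrel was refused at the face. The wrist force rose from about −1 N to 4.5 N, roughly 5.5 N of contact, with the tip centred over the hole. In the wrist image the barrel also measured about 14.4 mm wide.
- **Final placing:** I lowered the punch in the grip until the collar stopped (force rose about 5 N, and the height matched the one at which I gripped it in the stand). Then I opened the fingers and backed away.

**Last checks:** the top view puts the grip top within about 0.1 px of where a seated, upright punch should appear, and the scene view within about 0.5 px. By eye, the other two punches, the flask and the tip box are where they were at the start, and the gripper touches nothing. No check failed. The wrist camera's calibration was 2–3 mm off, so I aligned the tip to the holes within single images instead.

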